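# Hang the cassette carrier, release the catch and hold the clamp lever

### The arm

A 6-joint arm with a two-finger parallel gripper is mounted at the origin on a cart in front of the work surface, level with it; the furniture and walls round the work are solid. World frame = base frame: x ahead of the robot, y to its left, z up, the work surface at z = 0. Lengths are in m, angles in rad, forces in N, time in s.
With the tool pointing down it reaches from about 0.35 to 0.85 m from the base axis. Payload 8.1 kg.
Tool frame: the origin (TCP) lies midway between the tips of the shut fingers; the grasp point (between the pads) lies 19 mm behind it (ctrl.tcp_to_grasp is the distance from the TCP to the grasp point, in m); z points along the fingers, y is the line along which they close (so a half turn about z gives the same grasp; the last joint's range is limited). The gripper opens to 85 mm and grips with 20 to 120 N. Pads are 22 mm wide; open, the fingers measure 114 mm over their backs; the gripper's body (76 mm by 85 mm) begins 54 mm behind the grasp point. The pads swing forward as they close: fully open they stand 13 mm farther back than shut.
Start: joints at [-1.299, 0.13, 1.488, -0, 1.523, -0.085], TCP at [0.21, -0.562, 0.231] pointing down, gripper open.
Joint ranges: [-2.96, 2.96], [-0.89, 2.26], [0.02, 2.5], [-1.34, 4.48], [0, 2.73], [-2.66, 2.66]. Speed limits (rad/s): [2.39, 2.39, 2.79, 3.14, 3.14, 3.14].

### API

Orientations are given as a unit quaternion [x, y, z, w].
In Python, from rig import get_state, cams, close_job, ctrl gives the robot as it stands.
- The arm moves only by the tool send_rows, never from a script. Its argument "steps" is a list that holds one entry, the list of rows, each a list of 7 numbers: the shift along the world's x, y, z normalised to -1 to 1, where 1 is 30 cm, then the turn, a rotation vector about the world's x, y, z normalised to -1 to 1, where 1 is 90 degrees, then the closure, from 0 (fully open) to 1 (shut). A call has 1 to 20 rows; each row is the pose to reach, as a shift and turn from the pose commanded when the call began; what a row does not reach only later rows make up. A row lasts 1/8 s, in which the tool goes at most 62.5 mm and 10.7 degrees, less where a joint would pass 70% of its speed; a pose out of reach is approached as far as the arm can. A call with a number of a shift or a turn outside -1 to 1 is refused whole. A call with a gripper value outside its range is refused whole. The fingers move at their own pace and stop on an object; "force" is the grip in N (left out, the last holds). Time passes only in rows, so rows that repeat a pose let the fingers close. It gives the time, the measured TCP pose, the force, the opening and the grip force at its end, in the units of the state.
- get_state(): the state, without advancing time (a new reading comes with each control period).
- cams.snapshot(name): name is "scene" or "top" or "wrist"; returns (picture, depth): 420x560x3 uint8, blue, green, red; 420x560 float32, m along the optical axis (not along the pixel's ray), 0 where there is no reading.
- cams.camera_params(name): a dict with "fovy" (degrees; the focal length in pixels is half the picture's height over the tangent of half this angle, whatever the lens; pixels are square), "cx", "cy" (the principal point, pixels), "T" (4x4, takes a point from camera to world coordinates). Camera axes: x right, y down, z forward; pixel columns grow to the right and rows downward; lengths in m; the calibration is good to about 2 mm. The wrist camera is an equidistant fisheye: a pixel r from the principal point sees the ray r / f radians off the axis. A picture is of the moment at which its call begins: read the wrist's pose just before it. camera_params takes no time and is no camera call; for the wrist camera it gives the pose at the moment of the call.
- close_job(): hands the job in; it is judged then, once.
Trained networks look in the newest picture that a camera, given by its name, has taken for a name from the list of things; names that differ only in an ending like _2 or _b are one class to them, and where a whole thing is asked for, a point or a joint stands for the part that bears it (a point fixed in the world has none). Each returns a list of dicts, best first, with "p" (0 to 1); they miss things now and then, are a little off and sometimes report something else, mostly with a low value. They report only what shows in the picture. A call takes as long as a camera call.
- cams.silhouettes(camera, query): "mask" (420x560 bool, what is visible of it) and "box" ([left, top, width, height] in pixels, round what is visible of it).
The state is a dict: "time_s": time; "q": joint angles; "qvel": joint speeds; "effort": joint torques, N m; "tcp_pos": TCP position; "tool_rot": TCP orientation; "contact_force": force on the tool from outside, world axes, zero at the start; "torque": the same for the moment, N m; "width": opening from 0.0 (shut) to 1.0 (fully open); "finger_force": force on a finger pad.
Only numpy, scipy, OpenCV 4.12 (cv2) and the standard library are available. Lean on these libraries where they do the work, as an engineer would, in place of code of your own. Each camera call takes 0.05 s, during which the arm holds its last target. There are 200 camera calls.

### The job

Take the cassette carrier by its orange tab off the parking stand, hang it on the free left part of the viewing stand's rail, slide it along the rail until it is centred on the yellow mark, and let go of it there. Only then flip the blue safety catch up, out of the way of the lever it guards, and pull the red-knobbed lever all the way to its stop, so that the rubber pad clamps the carrier against the white light panel. Finish while holding the lever there (it springs back if let go), with the catch left flipped open, and leave the bottle, the timer and the pen alone.

Things in the scene. Friction and masses are not known exactly. Their poses are not given: they have to be found in the camera images.
- carrier: Loose grey carrier, 0.16 kg, 161 mm tall, at first on the parking rail, facing as that stand. Origin: level of its lower edge, straight below the rail's axis, 27 mm above the table when hung on either rail; z up, y along the rail, x to the back. Its plate, 76 wide (y), 78 high, hangs behind the rail at x = 10 to 15 mm, white cassette let into its front (2 mm proud). Yellow line on tab and lip.
- carrier_grip (a point): Point in the middle of the carrier's orange grip tab. The tab is 14 mm (x) by 26 mm (y), from 23 mm below this point (where a 34 mm by 30 mm bridge begins) to 20 mm above it; the point is 142 mm above the carrier's origin.
- carrier_hook (a point): Point in the carrier's 30 mm wide hook, 103 mm above its origin, on the rail's axis when hung; carrier axes. The hook opens only downward: 20 mm wide inside (x = -10 to 10), inverted-V roof, 7 mm front lip down to 29 mm below this point, plate's neck behind. To unhook, lift 40 mm, then move back (+x), or lift 115 mm to clear the rail altogether; the reverse to hang it.
- parking: Fixed parking stand: grey base 110 x 150 x 12 mm, two posts 120 mm apart (y), 138 mm high, and a steel rail 10 mm thick along y between them, its axis 130 mm above the table. Origin: centre of the base's underside. The carrier starts here.
- viewer: Fixed viewing stand. Origin on the table below the rail; x back, y left along the rail. Base 120 mm by y = -265 to 185 mm, 12 thick. Steel rail 10 thick at x = 0, axis z = 130, between posts (138 high) at y = -75 and 165. White panel face at x = 20.5, y = -55 to 35, up to z = 109. Clamp shaft 10 thick along y at x = -22, z = 85, y = -168 to 17. Lever at y = -150, catch at y = -225.
- rail_mark (a point): Point on the rail's axis at the mark, at viewer (0, -10, 130) mm, axes as the viewer's. The mark itself is a yellow line on the base and a yellow pointer on top of the light panel, at the middle of the panel. Hang the carrier 65 to 130 mm to the +y side of it, then slide it towards -y to it.
- catch (a joint): Angle of the blue safety catch about catch_hinge, rad: about 0 (up to 0.1) at the start, across the front of the lever's stem and physically blocking it; grows as it is flipped up, stop at 1.6 (bar upright). It is stiff (0.07 N m) and stays where it is left. From 1.0 on it counts as open.
- catch_hinge (a point): Pivot of the catch, axis along the viewer's x, 135 mm above the table. At 0 a blue bar 10 x 10 mm reaches from it 88 mm along the viewer's +y, in front of the lever stem (75 mm away), and a blue thumb tab stands straight up from it. As the catch opens the tab goes over towards the viewer's -y and down, the bar's end goes up.
- catch_tab (a point): Point on the catch's thumb tab, 50 mm from the pivot; the tab is 16 mm (x) by 8 mm (y) and ends 60 mm from the pivot. Pushing the tab from its lever side towards the viewer's -y, following its arc over and down, flips the catch.
- lever (a joint): Angle of the clamp lever about lever_hinge, rad: 0 at rest (stem leaning 0.35 rad back, +x), grows as the knob is pulled towards the viewer's -x (towards the robot), stop at 0.7 (leaning 0.35 rad to the front). A spring returns it: about 2 N at the knob at the start, 7 N with the pad clamping at the stop. It cannot pass about 0.1 while the catch is closed.
- lever_hinge (a point): Point on the lever's hinge axis below the stem, axis along the viewer's y, 85 mm above the table.
- lever_knob (a point): Centre of the lever's red barrel knob, a cylinder 26 mm thick and 34 mm long along y with flat ends, 130 mm from lever_hinge, on a stem 10 mm thick; 207 mm above the table at rest and at the stop.
- buffer_bottle: Small white dropper bottle with blue cap, 27 mm across, 82 mm tall, loose; leave alone. Origin: centre of its underside.
- timer: White round wind-up timer with red grip, 68 mm across, 52 mm tall, loose; leave alone. Origin: centre of its underside.
- black_pen: Black pen, 142 mm long, lying loose along its y; leave alone. Origin: under its middle.

How it is judged:
On the way, in this order (a step that is already met when the one before it is completed fails the run):
1. the carrier hangs on the free left part of the viewing stand's rail, away from the mark (x of carrier_hook in the frame of rail_mark between -0.006 and 0.006 m and z of carrier_hook in the frame of rail_mark between -0.006 and 0.006 m and y of carrier_hook in the frame of rail_mark between 0.055 and 0.14 m), for 0.2 s.
2. the carrier hangs at the mark and is let go, with the catch still closed (x of carrier_hook in the frame of rail_mark between -0.006 and 0.006 m and z of carrier_hook in the frame of rail_mark between -0.006 and 0.006 m and y of carrier_hook in the frame of rail_mark between -0.01 and 0.01 m and contact force between the fingers and carrier below 0.1 N and value of joint catch below 0.6 rad), for 0.2 s.
3. the catch is flipped open while the lever is still at rest (value of joint catch above 1 rad and value of joint lever below 0.2 rad), for 0.1 s.
At the end, for the whole second after the job is handed in: To the last second the arm holds the lever (over 1 N) at 0.60 rad or more (stop 0.70), its pad presses the carrier (over 1.5 N) against the stand; the carrier hangs on the rail (6 mm) within 12 mm of the mark, at rest, untouched by the arm; the catch is open beyond 1.0 rad (x of carrier_hook in the frame of rail_mark between -0.006 and 0.006 m and z of carrier_hook in the frame of rail_mark between -0.006 and 0.006 m and y of carrier_hook in the frame of rail_mark between -0.012 and 0.012 m and value of joint catch above 1 rad and value of joint lever above 0.6 rad and contact force between lever and carrier above 1.5 N and contact force between viewer and carrier above 0.5 N and contact force between any of the fingers, the arm and lever above 1 N and contact force between each of the fingers, the arm and carrier below 0.1 N and linear speed of carrier below 0.03 m/s); the arm keeps its last pose, push and grip.
It fails at once if the carrier is dropped (height (world z) of carrier below 0.012 m).
It fails at once if the bottle is disturbed (moved more than 30 mm) (distance of buffer_bottle from where it was at the start of the episode above 0.03 m).
It fails at once if the timer is disturbed (moved more than 30 mm) (distance of timer from where it was at the start of the episode above 0.03 m).
It fails at once if the pen is disturbed (moved more than 30 mm) (distance of black_pen from where it was at the start of the episode above 0.03 m).
It also fails if it takes over 58 s, if anything falls off the work surface, if the arm or the gripper's body presses on something with over 40 N, if the wrist force passes 120 N, or if a joint passes its speed limit or range.

## Working session

There is one attempt and no reset: what is moved stays moved. The work goes in short steps, Python scripts to look and compute and a tool call to move; the robot and the scene stay as the last step left them, time stands still between calls to the robot, and variables do not carry over. Pictures are saved under pics/ and viewed, at most 10 in all, crops included, and the job is handed in when it is done.

Besides the shell and the picture viewer there is one more tool, called after "Request:" by a JSON object that holds its "op" and its "data", one argument or row to a line. send_rows: Moves the arm, as the interface text tells. Scaled input: -1 to 1 covers 30 cm each way for a shift and 90 degrees each way for a turn. Its arguments: {"type":"object","properties":{"steps":{"type":"array"},"force":{"type":"number"}},"required":["steps"]}

```bash
mkdir -p pics
cat > h.py <<'E'
import numpy as np, cv2
from rig import get_state, cams, close_job, ctrl
def px2w(name,u,v,d,P=None):
    P=P or cams.camera_params(name); f=210/np.tan(np.radians(P["fovy"])/2)
    u=np.asarray(u,float);v=np.asarray(v,float)
    p=np.stack([(u-P["cx"])/f*d,(v-P["cy"])/f*d,d*np.ones_like(u)],-1)
    return p@P["T"][:3,:3].T+P["T"][:3,3]
def cloud(name,mask,dep,P=None):
    v,u=np.nonzero(mask&(dep>0)); return px2w(name,u,v,dep[v,u],P)
E
python3 - <<'E'
from h import *
s=get_state(); print(s)
print(ctrl.tcp_to_grasp)
for n in ["scene","top"]:
    im,d=cams.snapshot(n); cv2.imwrite(f"pics/{n}0.png",im); np.save(n+"_d.npy",d)
    P=cams.camera_params(n); print(n,P["fovy"],P["cx"],P["cy"],P["T"].round(3).tolist())
    for q in ["carrier","carrier_grip","parking","viewer","catch","catch_tab","lever","lever_knob","buffer_bottle","timer","black_pen"]:
        for r in cams.silhouettes(n,q)[:2]:
            c=cloud(n,r["mask"],d)
            if len(c): print(n,q,round(r["p"],2),r["box"],np.median(c,0).round(3),c.min(0).round(3),c.max(0).round(3))
            np.save(f"m_{n}_{q}.npy",r["mask"]) if r is not None else 0
E
```

```text
{'time_s': 0.0, 'q': array([-1.29939165e+00,  1.31124487e-01,  1.48931049e+00,  3.58196658e-06,
        1.52298578e+00, -8.53944261e-02]), 'qvel': array([-0.00035787, -0.00059613,  0.00203673, -0.00016467,  0.00025967,
       -0.00172315]), 'effort': array([ 2.15797292e-03, -5.69398391e+01, -5.00543332e+01,  8.89179751e-05,
        1.47005136e-02, -5.29179329e-05]), 'tcp_pos': array([ 0.20944203, -0.56166582,  0.2302492 ]), 'tool_rot': array([ 9.84128564e-01,  1.77454595e-01, -8.31080059e-05, -9.10268960e-04]), 'contact_force': array([0.47110835, 0.33859654, 0.28874915]), 'torque': array([-0.02929674,  0.01138178, -0.02223935]), 'finger_force': 0.0, 'width': 0.9958711536355979}
0.0187
scene 48.668334131002254 281.62176554067673 208.03327600073024 [[-0.564, -0.493, 0.662, -0.118], [-0.825, 0.341, -0.45, 0.53], [-0.004, -0.8, -0.6, 0.762], [0.0, 0.0, 0.0, 1.0]]
scene carrier 0.93 [147.5, 257.2, 36.9, 65.0] [0.524 0.372 0.097] [ 0.496  0.305 -0.003] [0.692 0.407 0.19 ]
scene carrier_grip 0.67 [146.2, 258.5, 39.0, 63.5] [0.524 0.372 0.099] [ 0.496  0.313 -0.002] [0.639 0.407 0.19 ]
scene
[... 2617 characters left out ...]
4] [ 0.579 -0.175  0.195]
top lever 0.94 [314.1, 167.8, 76.5, 54.6] [ 0.565 -0.171  0.092] [ 0.527 -0.232  0.009] [ 0.642 -0.02   0.223]
top lever_knob 0.83 [312.5, 168.7, 78.5, 53.1] [ 0.568 -0.175  0.095] [ 0.53  -0.257 -0.005] [ 0.678 -0.026  0.223]
top lever_knob 0.5 [344.3, 272.5, 16.8, 10.0] [ 0.379 -0.12   0.055] [ 0.367 -0.133  0.003] [ 0.393 -0.112  0.086]
top buffer_bottle 0.53 [347.5, 271.9, 14.0, 12.9] [ 0.379 -0.121  0.052] [ 0.367 -0.136 -0.003] [ 0.395 -0.112  0.086]
top timer 0.83 [298.5, 124.4, 22.9, 24.7] [ 0.769 -0.025  0.04 ] [ 0.743 -0.062 -0.004] [0.805 0.005 0.058]
top black_pen 0.59 [258.2, 260.8, 23.7, 46.6] [0.356 0.095 0.01 ] [0.306 0.069 0.001] [0.428 0.128 0.016]
```

Run:
```python
from h import *
a=cv2.imread("pics/scene0.png")[110:370,120:420]; b=cv2.imread("pics/top0.png")[100:300,110:430]
a=cv2.resize(a,(400,347)); b=cv2.resize(b,(800,500))
cv2.imwrite("pics/s1.png",cv2.resize(cv2.imread("pics/scene0.png")[120:370,110:420],(744,600),interpolation=2)); cv2.imwrite("pics/t1.png",b)
for n in ["scene","top"]:
    d=np.load(n+"_d.npy"); im=cv2.imread(f"pics/{n}0.png")
    c=px2w(n,*np.meshgrid(np.arange(560),np.arange(420)),d)
    def base(lo,hi,y0,y1,x0,x1):
        m=(d>0)&(c[...,2]>lo)&(c[...,2]<hi)&(c[...,1]>y0)&(c[...,1]<y1)&(c[...,0]>x0)&(c[...,0]<x1); return c[m]
    for nm,r in dict(vbase=(.008,.017,-.35,.2,.48,.7),pbase=(.008,.017,.25,.5,.43,.6)).items():
        p=base(*r); R=cv2.minAreaRect(p[:,:2].astype(np.float32)); print(n,nm,len(p),R, p[:,2].mean())
    # rails: band z 0.126..0.138
    for nm,r in dict(vrail=(.125,.139,-.03,.11,.53,.62),prail=(.125,.139,.29,.43,.46,.56)).items():
        p=base(*r)
        if len(p)>5:
            v=cv2.fitLine(p[:,:2].astype(np.float32),cv2.DIST_HUBER,0,.01,.01).ravel(); print(n,nm,len(p),np.degrees(np.arctan2(-v[0],v[1])),v,p.min(0),p.max(0))
    hsv=cv2.cvtColor(im,cv2.COLOR_BGR2HSV)
    for nm,lo,hi in [("orange",(8,150,120),(17,255,255)),("red",(0,150,100),(6,255,255)),("blue",(100,130,60),(125,255,255)),("yellow",(24,120,120),(34,255,255))]:
        m=cv2.inRange(hsv,lo,hi); k,l,st,ce=cv2.connectedComponentsWithStats(m)
        for i in range(1,k):
            if st[i,4]>8:
                mm=(l==i)&(d>0);q=c[mm]
                if len(q): print(n,nm,st[i],np.median(q,0).round(3),np.percentile(q,5,axis=0).round(3),np.percentile(q,95,axis=0).round(3))
```

```text
scene vbase 3972 ((0.5834110975265503, -0.09451869130134583), (0.1644471287727356, 0.49382784962654114), 7.934406280517578) 0.01096401955702501
scene pbase 2498 ((0.5155001282691956, 0.36664462089538574), (0.11214394867420197, 0.14985546469688416), 2.124837875366211) 0.011250223947171789
scene vrail 231 -177.71216 [ 0.03991957 -0.9992029   0.5760931   0.02765667] [ 0.56966387 -0.02818177  0.12522219] [0.58273144 0.10948169 0.13692888]
scene prail 404 -177.53773 [ 0.0429612  -0.9990767   0.5122503   0.36739114] [0.49598623 0.30131713 0.12504445] [0.53050841 0.42958374 0.13897616]
scene orange [151 258  13  22 137] [0.509 0.377 0.169] [0.507 0.37  0.15 ] [0.518 0.381 0.187]
scene orange [162 259   8  18  91] [0.51  0.361 0.168] [0.508 0.356 0.149] [0.512 0.365 0.187]
scene red [527 133  32  22 342] [ 0.398 -0.665  0.155] [ 0.382 -0.714  0.153] [ 0.424 -0.59   0.157]
scene red [349 137  16  13 143] [ 0.601 -0.177  0.212] [ 0.595 -0.198  0.202] [ 0.615 -0.168  0.219]
scene red [260 183  14   7  51] [ 0.774 -0.026  0.049] [ 0.769 -0.065  0.021] [ 0.81  -0.008  0.052]
scene blue [384  98  
[... 2566 characters left out ...]
 0.161]
top blue [508  77  39  16 350] [ 0.883 -0.621  0.089] [ 0.869 -0.661  0.076] [ 0.895 -0.581  0.102]
top blue [376 188  44  11 159] [ 0.571 -0.244  0.146] [ 0.567 -0.267  0.139] [ 0.577 -0.182  0.194]
top blue [  6 243   5   4  16] [0.493 0.796 0.008] [0.49  0.792 0.003] [0.499 0.804 0.014]
top blue [352 274   7   6  36] [ 0.38  -0.123  0.066] [ 0.374 -0.133  0.061] [ 0.386 -0.118  0.082]
top yellow [320 178   3  11  20] [ 0.619 -0.044  0.108] [ 0.604 -0.047  0.095] [ 0.631 -0.042  0.112]
top yellow [ 514  215   46   56 1273] [ 0.446 -0.582  0.094] [ 0.388 -0.617  0.018] [ 0.508 -0.58   0.139]
top yellow [151 218   2   7  13] [0.517 0.369 0.19 ] [0.511 0.366 0.17 ] [0.526 0.374 0.192]
```

View pics/s1.png

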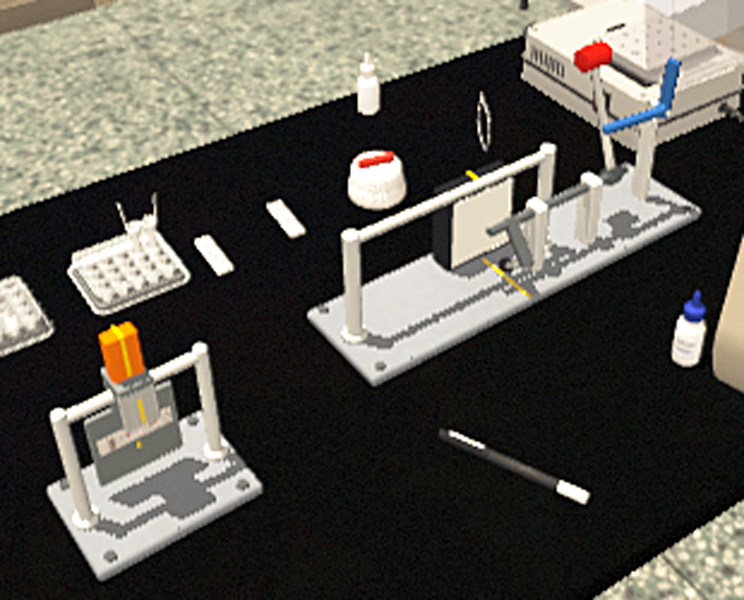

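View pics/t1.png

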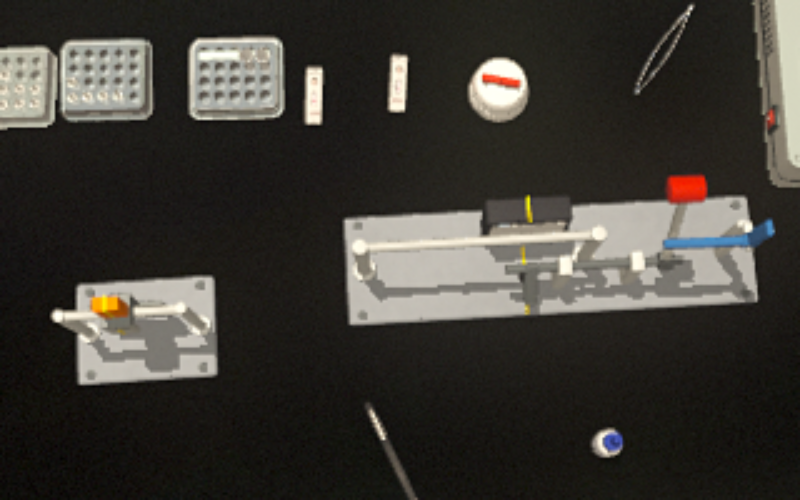

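Run:
```python
from h import *
for n in ["scene","top"]:
    d=np.load(n+"_d.npy"); c=px2w(n,*np.meshgrid(np.arange(560),np.arange(420)),d)
    for nm,x,y in [("vL",.572,.117),("vR",.581,-.123),("pL",.512,.426),("pR",.517,.308)]:
        for lo,hi in[(.02,.115),(.134,.145)]:
            m=(d>0)&(c[...,2]>lo)&(c[...,2]<hi)&(np.hypot(c[...,0]-x,c[...,1]-y)<.016)
            p=c[m]; 
            if len(p): print(n,nm,lo,len(p),p.mean(0).round(4),p.min(0).round(3),p.max(0).round(3))
    # panel front face
    m=(d>0)&(c[...,2]>.03)&(c[...,2]<.1)&(c[...,1]>-.09)&(c[...,1]<.0)&(c[...,0]>.588)&(c[...,0]<.612)
    p=c[m]; 
    if len(p): print("panel",n,len(p),np.median(p,0), np.percentile(p,[2,98],axis=0).round(3).tolist(), np.polyfit(p[:,1],p[:,0],1))
    m=(d>0)&(c[...,2]>.155)&(c[...,2]<.2)&(np.hypot(c[...,0]-.515,c[...,1]-.368)<.03)
    p=c[m]; R=cv2.minAreaRect(p[p[:,2]>.184][:,:2].astype(np.float32)); print("tab",n,p.min(0),p.max(0),R,p[p[:,2]>.184].mean(0))
    m=(d>0)&(c[...,2]>.19)&(c[...,2]<.24)&(np.hypot(c[...,0]-.607,c[...,1]+.185)<.04)
    p=c[m]; print("knob",n,p.min(0),p.max(0),p.mean(0))
    m=(d>0)&(c[...,2]>.155)&(c[...,2]<.21)&(np.hypot(c[...,0]-.57,c[...,1]+.26)<.03)
    p=c[m]; print("ctab",n,p.min(0),p.max(0),p.mean(0))
```

```text
scene vL 0.02 117 [0.5691 0.1283 0.0688] [0.565 0.121 0.02 ] [0.574 0.133 0.115]
scene vL 0.134 29 [0.574  0.1243 0.1363] [0.568 0.105 0.134] [0.582 0.133 0.139]
scene vR 0.02 43 [ 0.5765 -0.1119  0.0809] [ 0.573 -0.117  0.024] [ 0.582 -0.107  0.115]
scene vR 0.134 11 [ 0.5833 -0.112   0.1368] [ 0.573 -0.116  0.135] [ 0.59  -0.108  0.139]
scene pL 0.02 221 [0.5097 0.427  0.0687] [0.507 0.42  0.02 ] [0.515 0.433 0.115]
scene pL 0.134 35 [0.5124 0.4243 0.1363] [0.507 0.411 0.134] [0.521 0.431 0.138]
scene pR 0.02 199 [0.5147 0.3079 0.0695] [0.511 0.301 0.02 ] [0.522 0.313 0.115]
scene pR 0.134 32 [0.5172 0.3093 0.1361] [0.513 0.301 0.134] [0.524 0.322 0.139]
panel scene 590 [ 0.60214314 -0.03603722  0.06922366] [[0.599, -0.085, 0.032], [0.609, -0.001, 0.098]] [-0.00479177  0.60216212]
tab scene [0.50631894 0.35517121 0.15500794] [0.52529969 0.38180543 0.19046148] ((0.5163105726242065, 0.36871373653411865), (0.0180821493268013, 0.02470303885638714), 4.441214084625244) [0.51451433 0.36916432 0.1876409 ]
knob scene [ 0.59327743 -0.20077645  0.19090315] [ 0.61816093 -0.16536461  0.2203553 
[... 701 characters left out ...]
297 0.021] [0.526 0.311 0.113]
top pR 0.134 24 [0.5192 0.3092 0.1371] [0.514 0.3   0.134] [0.525 0.323 0.142]
panel top 130 [ 0.60246397 -0.04153783  0.08014568] [[0.601, -0.087, 0.051], [0.606, -0.001, 0.1]] [-0.01583676  0.6019693 ]
tab top [0.50935496 0.35497905 0.15674154] [0.52327076 0.3794792  0.195334  ] ((0.5165345072746277, 0.3674428462982178), (0.02409294806420803, 0.012661419808864594), 89.90827178955078) [0.51656364 0.36775701 0.18889633]
knob top [ 0.59512989 -0.20301266  0.19041015] [ 0.62150999 -0.16754776  0.22327139] [ 0.60652461 -0.18368043  0.21601522]
ctab top [ 0.56448586 -0.26952325  0.15574741] [ 0.57950632 -0.25763063  0.19919452] [ 0.57124701 -0.26311678  0.1797179 ]
```

Request:
{"op": "send_rows", "data": {
  "steps": [
    [[0.3,1,0.25,0,0,0.4,0],[0.3,1,0.25,0,0,0.4,0],[0.3,1,0.25,0,0,0.4,0],[0.3,1,0.25,0,0,0.4,0],[0.3,1,0.25,0,0,0.4,0],[0.3,1,0.25,0,0,0.4,0]]
  ]
}}

```text
time_s: 1.95
tcp_pos: [0.3009, -0.26, 0.3082]
tool_rot: [0.88, 0.475, 0.001, 0.002]
contact_force: [0.5, -1.6, -0.3]
width: 1.002
finger_force: 0.0
```

Request:
{"op": "send_rows", "data": {
  "steps": [
    [[0.4,1,0,0,0,0.397,0],[0.4,1,0,0,0,0.397,0],[0.4,1,0,0,0,0.397,0],[0.4,1,0,0,0,0.397,0],[0.4,1,0,0,0,0.397,0],[0.4,1,0,0,0,0.397,0]]
  ]
}}

```text
time_s: 2.7
tcp_pos: [0.4202, 0.0408, 0.3058]
tool_rot: [0.692, 0.722, -0.0, -0.0]
contact_force: [0.1, 0.0, -0.6]
width: 1.003
finger_force: 0.0
```

Request:
{"op": "send_rows", "data": {
  "steps": [
    [[0.32,1,0,0,0,0,0],[0.32,1,0,0,0,0,0],[0.32,1,0,0,0,0,0],[0.32,1,0,0,0,0,0],[0.32,1,0,0,0,0,0],[0.32,1,0,0,0,0,0],[0.32,1,0,0,0,0,0]]
  ]
}}

```text
time_s: 3.58
tcp_pos: [0.5161, 0.3367, 0.3054]
tool_rot: [0.694, 0.72, -0.001, 0.0]
contact_force: [-0.1, -0.2, 0.7]
width: 1.001
finger_force: 0.0
```

```bash
cat >> h.py <<'E'
def wcloud():
    P=cams.camera_params("wrist"); im,d=cams.snapshot("wrist")
    f=210/np.tan(np.radians(P["fovy"])/2)
    u,v=np.meshgrid(np.arange(560.),np.arange(420.)); x=u-P["cx"];y=v-P["cy"]; r=np.hypot(x,y)+1e-9; t=r/f
    k=np.tan(np.clip(t,0,1.5))/r
    p=np.stack([x*k*d,y*k*d,d],-1)@P["T"][:3,:3].T+P["T"][:3,3]; p[d<=0]=np.nan
    return im,d,p,P
def colr(im,p,lo,hi,nm):
    hsv=cv2.cvtColor(im,cv2.COLOR_BGR2HSV); m=cv2.inRange(hsv,lo,hi); k,l,st,ce=cv2.connectedComponentsWithStats(m)
    for i in range(1,k):
        if st[i,4]>15:
            q=p[l==i]; q=q[~np.isnan(q[:,0])]
            if len(q): print(nm,st[i],np.median(q,0).round(4),np.percentile(q,3,axis=0).round(4),np.percentile(q,97,axis=0).round(4))
E
python3 - <<'E'
from h import *
im,d,p,P=wcloud(); cv2.imwrite("pics/w1.png",im); print(P["fovy"],P["T"].round(3).tolist())
colr(im,p,(8,150,80),(17,255,255),"orange")
m=(p[...,2]>.184)&(p[...,2]<.2)&(np.hypot(p[...,0]-.516,p[...,1]-.368)<.03); q=p[m]; print(len(q)); print(cv2.minAreaRect(q[:,:2].astype(np.float32)),q[:,2].mean())
for y0,y1 in [(.30,.34),(.395,.43)]:
    m=(p[...,2]>.12)&(p[...,2]<.142)&(p[...,0]>.49)&(p[...,0]<.54)&(p[...,1]>y0)&(p[...,1]<y1);q=p[m]
    if len(q):print("rail",len(q),q.mean(0),q.min(0),q.max(0))
E
```

```text
65.70646984690485 [[0.999, 0.036, 0.01, 0.513], [0.037, -0.947, -0.32, 0.418], [-0.002, 0.32, -0.947, 0.448], [0.0, 0.0, 0.0, 1.0]]
orange [269 146  17  19 110] [0.5146 0.3795 0.1762] [0.509  0.3712 0.1527] [0.5206 0.3799 0.1885]
539
((0.5158835053443909, 0.3671242892742157), (0.014605575241148472, 0.025310523808002472), 0.8925852179527283) 0.18859855500527714
rail 377 [0.51805122 0.31966201 0.13471764] [0.51311282 0.30004787 0.12194831] [0.52366073 0.33976918 0.13943442]
rail 369 [0.51387491 0.41276254 0.13495432] [0.5081561  0.395457   0.13011503] [0.51978991 0.42958723 0.13966247]
```

View pics/w1.png

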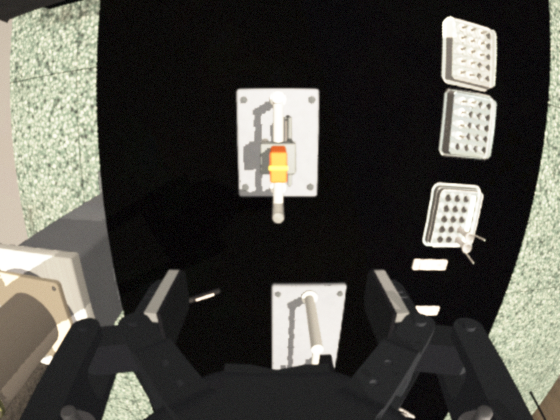

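Request:
{"op": "send_rows", "data": {
  "steps": [
    [[0,0.1,0,0,0,0.005,0],[0,0.1,-0.2,0,0,0.005,0],[0,0.1,-0.35,0,0,0.005,0],[0,0.1,-0.45,0,0,0.005,0],[0,0.1,-0.51,0,0,0.005,0],[0,0.1,-0.51,0,0,0.005,0],[0,0.1,-0.51,0,0,0.005,0]]
  ]
}}

```text
time_s: 4.5
tcp_pos: [0.5167, 0.3679, 0.1556]
tool_rot: [0.691, 0.723, 0.001, 0.0]
contact_force: [-0.4, 0.9, -0.0]
width: 1.002
finger_force: 0.0
```

Request:
{"op": "send_rows", "data": {
  "steps": [
    [[0,0,0,0,0,0,1],[0,0,0,0,0,0,1],[0,0,0,0,0,0,1],[0,0,0,0,0,0,1],[0,0,0,0,0,0,1],[0,0,0,0,0,0,1],[0,0,0,0,0,0,1],[0,0,0,0,0,0,1]]
  ],
  "force": 40
}}

```text
time_s: 5.5
tcp_pos: [0.5159, 0.3679, 0.1535]
tool_rot: [0.691, 0.723, 0.0, 0.0]
contact_force: [2.5, 0.4, 1.4]
width: 0.16
finger_force: 41.9
```

Request:
{"op": "send_rows", "data": {
  "steps": [
    [[0,0,0.03,0,0,0,1],[0,0,0.1,0,0,0,1],[0,0,0.2,0,0,0,1],[0,0,0.3,0,0,0,1],[0,0,0.45,0,0,0,1],[0,0,0.45,0,0,0,1],[0,0,0.45,0,0,0,1]]
  ]
}}

```text
time_s: 6.38
tcp_pos: [0.5154, 0.3678, 0.2888]
tool_rot: [0.691, 0.723, 0.0, -0.0]
contact_force: [0.0, -0.6, -2.6]
width: 0.158
finger_force: 41.6
```

Run:
```python
from h import *
print(get_state()["contact_force"],get_state()["tcp_pos"])
im,d,p,P=wcloud()
for n in ["scene"]:
    i2,d2=cams.snapshot(n); c=px2w(n,*np.meshgrid(np.arange(560),np.arange(420)),d2)
    cv2.imwrite("pics/l1.png",np.hstack([cv2.resize(i2[100:350,80:330],(400,400)),cv2.resize(im,(400,300))[:,:] if 0 else cv2.resize(im[60:360,130:430],(400,400))]))
    m=(d2>0)&(c[...,2]>.16)&(c[...,2]<.25)&(c[...,1]>.3)&(c[...,1]<.42)&(c[...,0]>.5)&(c[...,0]<.56); q=c[m]; print(len(q),q.min(0),q.max(0))
    lo=q[q[:,2]<.22]; print("plate",np.percentile(lo,[3,50,97],axis=0).round(4).tolist(), "slopes x vs y,z", np.linalg.lstsq(np.c_[lo[:,1:]-lo[:,1:].mean(0),np.ones(len(lo))],lo[:,0],rcond=None)[0])
```

```text
[ 0.04658023 -0.62082899 -2.59705081] [0.51543911 0.36781697 0.28883617]
1232 [0.50000681 0.33048864 0.1606171 ] [0.53147628 0.40675086 0.24969519]
plate [[0.5222, 0.3336, 0.1631], [0.5252, 0.3721, 0.1901], [0.5283, 0.405, 0.2178]] slopes x vs y,z [-0.03813041 -0.03126176  0.52522397]
```

View pics/l1.png

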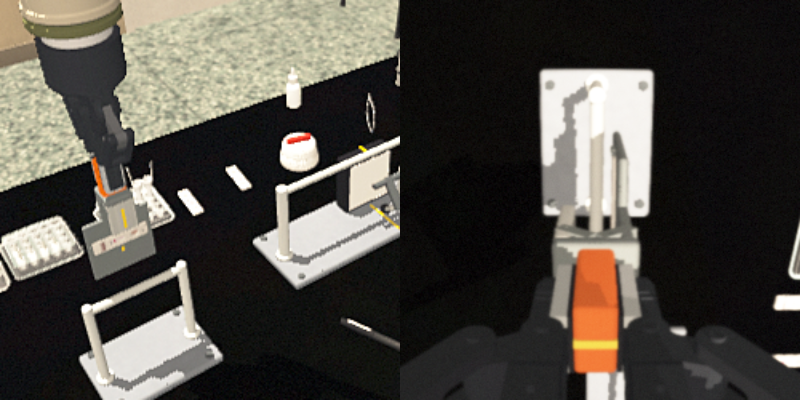

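Request:
{"op": "send_rows", "data": {
  "steps": [
    [[0.02,-0.08,0,0,0,-0.006,1],[0.05,-0.2,0,0,0,-0.006,1],[0.09,-0.35,0,0,0,-0.006,1],[0.13,-0.5,0,0,0,-0.006,1],[0.17,-0.65,0,0,0,-0.006,1],[0.2,-0.8,0,0,0,-0.006,1],[0.209,-0.92,0,0,0,-0.006,1],[0.209,-1,0,0,0,-0.006,1],[0.209,-1,0,0,0,-0.006,1]]
  ]
}}

```text
time_s: 7.6
tcp_pos: [0.5776, 0.0661, 0.2867]
tool_rot: [0.695, 0.719, -0.001, -0.001]
contact_force: [-0.3, -0.8, -3.0]
width: 0.153
finger_force: 41.7
```

Request:
{"op": "send_rows", "data": {
  "steps": [
    [[0,-0.063,0,0,0,0,1],[0,-0.063,0,0,0,0,1],[0,-0.063,0,0,0,0,1]]
  ]
}}

```text
time_s: 7.98
tcp_pos: [0.5782, 0.0492, 0.2882]
tool_rot: [0.694, 0.72, 0.0, -0.0]
contact_force: [-0.8, 0.4, -2.1]
width: 0.16
finger_force: 41.6
```

Run:
```python
from h import *
s=get_state();print(s["contact_force"],s["tcp_pos"],s["tool_rot"])
for n in ["scene","top"]:
    i2,d2=cams.snapshot(n); c=px2w(n,*np.meshgrid(np.arange(560),np.arange(420)),d2)
    if n=="scene": cv2.imwrite("pics/a1.png",cv2.resize(i2[60:300,220:420],(500,600)))
    for a,b in [(.09,.108),(-.03,-.0),(-.1,-.05)]:
        m=(d2>0)&(c[...,2]>.125)&(c[...,2]<.14)&(c[...,1]>a)&(c[...,1]<b)&(c[...,0]>.56)&(c[...,0]<.6); q=c[m]; 
        if len(q): print(n,"rail",len(q),q.mean(0),q.min(0)[0],q.max(0)[0])
    m=(d2>0)&(c[...,2]>.168)&(c[...,2]<.22)&(c[...,1]>-.02)&(c[...,1]<.12)&(c[...,0]>.56)&(c[...,0]<.61); lo=c[m]
    if len(lo)>20: print(n,"plate",np.percentile(lo,[3,50,97],axis=0).round(4).tolist(), np.linalg.lstsq(np.c_[lo[:,1:]-lo[:,1:].mean(0),np.ones(len(lo))],lo[:,0],rcond=None)[0])
im,d,p,P=wcloud(); cv2.imwrite("pics/a2.png",im)
for a,b in [(-.03,-.0),(-.1,-.05)]:
    m=(p[...,2]>.125)&(p[...,2]<.14)&(p[...,1]>a)&(p[...,1]<b)&(p[...,0]>.56)&(p[...,0]<.6); q=p[m]
    if len(q): print("w rail",len(q),q.mean(0),q.min(0)[0],q.max(0)[0])
colr(im,p,(24,100,100),(34,255,255),"yellow")
```

```text
[-0.75860223  0.43918949 -2.0828996 ] [0.57822917 0.04924945 0.28817119] [ 6.94065688e-01  7.19911657e-01  2.60500525e-05 -1.63251503e-04]
scene rail 32 [0.57405041 0.09869738 0.13144525] 0.570177938152878 0.5814737447312719
scene rail 47 [ 0.57780117 -0.01421035  0.13153795] 0.5726764719033636 0.584763975232022
scene rail 70 [ 0.57938556 -0.07490673  0.13179944] 0.5751105539322655 0.5853995950064736
scene plate [[0.5851, 0.0164, 0.1692], [0.5883, 0.0559, 0.1934], [0.5915, 0.0875, 0.2176]] [-0.02952087 -0.03205132  0.58827776]
top rail 28 [0.576099   0.09766268 0.13349422] 0.571982776854439 0.5804244873956194
top rail 45 [ 0.58025037 -0.01428761  0.13366824] 0.5750583818463483 0.5855683496750268
top rail 8 [ 0.583417   -0.09702512  0.13474405] 0.5790863844989764 0.58743094959615
top plate [[0.586, 0.0144, 0.17], [0.5883, 0.0678, 0.2021], [0.5908, 0.0867, 0.2196]] [-0.04109369 -0.02702345  0.58852064]
yellow [235 235  10   2  17] [ 0.5304 -0.0497  0.0125] [ 0.524  -0.0511  0.0113] [ 0.5354 -0.0489  0.0141]
yellow [261 316  32   5 151] [0.5779 0.0485 0.324 ] [0.572  0.047  0.3231] [0.5839 0.0501 0.3252]
```

View pics/a1.png

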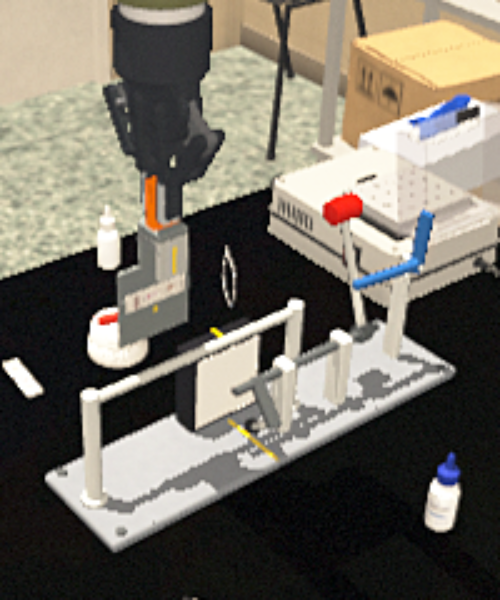

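Request:
{"op": "send_rows", "data": {
  "steps": [
    [[0,0,-0.08,0,0,0,1],[0,0,-0.18,0,0,0,1],[0,0,-0.28,0,0,0,1],[0,0,-0.35,0,0,0,1],[0,0,-0.4,0,0,0,1],[0,0,-0.43,0,0,0,1],[0,0,-0.43,0,0,0,1]]
  ]
}}

```text
time_s: 9.0
tcp_pos: [0.5781, 0.049, 0.159]
tool_rot: [0.694, 0.72, -0.0, -0.0]
contact_force: [-0.2, 0.6, -1.0]
width: 0.16
finger_force: 41.6
```

Request:
{"op": "send_rows", "data": {
  "steps": [
    [[0,0,-0.01,0,0,0,1],[0,0,-0.018,0,0,0,1],[0,0,-0.018,0,0,0,1],[0,0,-0.018,0,0,0,1]]
  ]
}}

```text
time_s: 9.5
tcp_pos: [0.5784, 0.0489, 0.1541]
tool_rot: [0.694, 0.72, 0.0, 0.0]
contact_force: [-0.6, 1.1, -4.2]
width: 0.158
finger_force: 41.7
```

Request:
{"op": "send_rows", "data": {
  "steps": [
    [[0,0,-0.003,0,0,0,1],[0,0,-0.003,0,0,0,1],[0,0,-0.003,0,0,0,0.5],[0,0,-0.003,0,0,0,0.5],[0,0,-0.003,0,0,0,0.5],[0,0,-0.003,0,0,0,0.5],[0,0,-0.003,0,0,0,0.5]]
  ]
}}

```text
time_s: 10.38
tcp_pos: [0.5783, 0.0489, 0.1529]
tool_rot: [0.694, 0.72, -0.0, -0.0]
contact_force: [0.5, 0.5, -0.7]
width: 0.504
finger_force: 0.0
```

```bash
cat > chk.py <<'E'
from h import *
s=get_state();print(s["time_s"],s["contact_force"],s["tcp_pos"],s["width"])
im,d,p,P=wcloud(); colr(im,p,(24,100,100),(34,255,255),"yellow")
i2,d2=cams.snapshot("scene"); c=px2w("scene",*np.meshgrid(np.arange(560),np.arange(420)),d2)
cv2.imwrite("pics/c%d.png"%(s["time_s"]*10),np.hstack([cv2.resize(i2[100:280,220:420],(400,360)),cv2.resize(im[130:400,130:430],(400,360))]))
print("c%d"%(s["time_s"]*10)); colr(i2,c,(24,100,100),(34,255,255),"syellow")
i3,d3=cams.snapshot("top"); c3=px2w("top",*np.meshgrid(np.arange(560),np.arange(420)),d3); colr(i3,c3,(24,100,100),(34,255,255),"tyellow")
E
python3 chk.py; ls pics
```

```text
10.375 [ 0.54474727  0.49279655 -0.67620251] [0.57827002 0.04889644 0.15294284] 0.5043211330249703
yellow [236 286   8   2  16] [ 0.5438 -0.0489  0.0126] [ 0.5401 -0.0501  0.012 ] [ 0.5474 -0.0481  0.0135]
yellow [259 317  36   5 179] [0.5781 0.0479 0.1893] [0.5714 0.0463 0.1883] [0.5848 0.0493 0.1904]
yellow [305 349  25   5  99] [ 0.6129 -0.0464  0.1083] [ 0.6043 -0.0515  0.1057] [ 0.6215 -0.045   0.1094]
c103
syellow [345   0  18  19  34] [0.3739 0.0824 0.6017] [0.3655 0.0643 0.5924] [0.3758 0.0974 0.6119]
syellow [248  17  11  13  22] [0.5727 0.1167 0.548 ] [0.3087 0.1158 0.5387] [0.5891 0.2703 0.6301]
syellow [244  21   7   7  24] [0.5938 0.1164 0.5386] [0.5832 0.1155 0.5329] [0.603  0.1177 0.5435]
syellow [490  29  15   7  32] [0.0816 0.2029 0.6604] [0.0769 0.202  0.658 ] [0.0863 0.2042 0.663 ]
syellow [257  48   6  11  19] [0.5548 0.1169 0.498 ] [0.5465 0.1152 0.4904] [0.5649 0.118  0.5088]
syellow [509  51   7   8  20] [0.0654 0.2033 0.6477] [0.0633 0.2019 0.6454] [0.068  0.2043 0.6506]
syellow [516  50  12  12  37] [0.0586 0.203  0.6488] [0.0549 0.2018 0.6466] [0.0626 0.2046
[... 1620 characters left out ...]
3811]
syellow [468 375  11  13  35] [0.0041 0.2035 0.3177] [-0.1153  0.2028  0.3046] [0.006  0.5237 0.7529]
syellow [480 374   6   7  19] [-0.0042  0.2034  0.3357] [-0.0057  0.2027  0.3317] [-0.0009  0.2046  0.3406]
syellow [450 377  16  13  40] [0.0156 0.2035 0.2941] [0.0117 0.2024 0.2818] [0.0246 0.2044 0.3121]
syellow [514 382   9  20  23] [-0.0369  0.2033  0.3547] [-0.0441  0.2026  0.3477] [-0.0313  0.2046  0.3604]
tyellow [517 215  43  56 928] [ 0.4469 -0.5824  0.1069] [ 0.385  -0.6313  0.029 ] [ 0.5108 -0.5794  0.1437]
tyellow [266 263  58   7 168] [0.3745 0.0516 0.6088] [0.3719 0.0124 0.594 ] [0.3776 0.0912 0.614 ]
a1.png
a2.png
c103.png
l1.png
s1.png
scene0.png
t1.png
top0.png
w1.png
```

Request:
{"op": "send_rows", "data": {
  "steps": [
    [[0,0,0,0,0,0,1],[0,0,0,0,0,0,1],[0,0,0,0,0,0,1],[0,0,0,0,0,0,1],[0.001,-0.02,0,0,0,0,1],[0.002,-0.06,0,0,0,0,1],[0.004,-0.11,0,0,0,0,1],[0.006,-0.16,0,0,0,0,1],[0.008,-0.21,0,0,0,0,1],[0.01,-0.26,0,0,0,0,1],[0.012,-0.3,0,0,0,0,1],[0.012,-0.318,0,0,0,0,1],[0.012,-0.318,0,0,0,0,1],[0.012,-0.318,0,0,0,0,1]]
  ]
}}

```text
time_s: 12.28
tcp_pos: [0.5816, -0.0481, 0.1531]
tool_rot: [0.694, 0.72, -0.001, 0.0]
contact_force: [-4.9, -3.2, 4.2]
width: 0.159
finger_force: 41.3
```

```bash
python3 chk.py | grep -v syell
```

```text
12.275 [-4.86633565 -3.21311901  4.18154736] [ 0.58159531 -0.04811796  0.15306268] 0.158501723009935
yellow [260 193   7   4  21] [ 0.5691 -0.0479  0.0126] [ 0.5671 -0.0495  0.0117] [ 0.5717 -0.0428  0.0309]
yellow [213 194  23   3  54] [ 0.5325 -0.0496  0.0125] [ 0.5239 -0.0509  0.011 ] [ 0.5426 -0.0483  0.0138]
yellow [312 235  41   5 146] [ 0.6177 -0.0462  0.1084] [ 0.6042 -0.0497  0.1041] [ 0.6294 -0.0454  0.1096]
yellow [261 317  32   5 157] [ 0.5813 -0.0491  0.1893] [ 0.5755 -0.0507  0.1884] [ 0.5874 -0.0477  0.1902]
c122
tyellow [518 215  42  56 928] [ 0.4477 -0.5824  0.1076] [ 0.3849 -0.6305  0.0276] [ 0.5109 -0.5797  0.144 ]
tyellow [306 257  58  11 163] [ 0.3817 -0.0105  0.6094] [ 0.373  -0.0482  0.5925] [0.3866 0.0302 0.614 ]
```

Request:
{"op": "send_rows", "data": {
  "steps": [
    [[0,0.003,0,0,0,0,1],[0,0.003,0,0,0,0,0.5],[0,0.003,0,0,0,0,0.3],[0,0.003,0,0,0,0,0.3],[0,0.003,0,0,0,0,0.3],[0,0.003,0,0,0,0,0.3],[0,0.003,0.1,0,0,0,0.3],[0,0.003,0.2,0,0,0,0.3],[0,0.003,0.35,0,0,0,0.3],[0,0.003,0.45,0,0,0,0.3],[0,0.003,0.45,0,0,0,0.3],[0,0.003,0.45,0,0,0,0.3]]
  ]
}}

```text
time_s: 13.92
tcp_pos: [0.5816, -0.0455, 0.2869]
tool_rot: [0.694, 0.72, -0.0, -0.0]
contact_force: [0.4, 0.3, -0.7]
width: 0.703
finger_force: 0.0
```

```bash
cat >> chk.py <<'E'
for n,I,C in [("s",i2,c),("t",i3,c3),("w",im,p)]:
    colr(I,np.where((C[...,2:]<.25)&(C[...,1:2]>-.35)&(C[...,2:]>.13),C,np.nan),(100,130,60),(125,255,255),n+"blue")
    colr(I,np.where((C[...,2:]<.25)&(C[...,1:2]>-.35)&(C[...,2:]>.13),C,np.nan),(0,150,80),(6,255,255),n+"red")
E
python3 chk.py | grep -v syell
```

```text
13.925 [ 0.42986807  0.27535798 -0.70654564] [ 0.58156627 -0.04553537  0.28691451] 0.7033294138595132
yellow [234 168  10   3  16] [ 0.5334 -0.0491  0.0131] [ 0.5261 -0.0502  0.0111] [ 0.5373 -0.0418  0.0579]
yellow [298 186  26   4  99] [ 0.6163 -0.0468  0.1082] [ 0.6042 -0.0495  0.1039] [ 0.6279 -0.045   0.1096]
yellow [266 201  21  17 148] [ 0.5817 -0.0469  0.1888] [ 0.5747 -0.0514  0.1873] [ 0.588  -0.0386  0.1901]
c139
tyellow [320 178   3   9  16] [ 0.6216 -0.0443  0.1072] [ 0.61   -0.0523  0.043 ] [ 0.646  -0.042   0.1115]
tyellow [518 215  42  56 733] [ 0.4463 -0.5825  0.1132] [ 0.385  -0.6331  0.0331] [ 0.5102 -0.5794  0.1439]
tyellow [519 240   9   7  16] [ 0.4564 -0.5822  0.0446] [ 0.4481 -0.5851  0.0208] [ 0.4614 -0.5802  0.0571]
tyellow [308 261  28   7  78] [0.3705 0.0155 0.6881] [0.3662 0.0032 0.673 ] [0.3752 0.0342 0.6945]
tyellow [343 265  30   7 105] [ 0.3629 -0.025   0.6911] [ 0.3602 -0.0493  0.6753] [ 0.3671 -0.0102  0.6951]
sblue [361 144  33  32 208] [ 0.5679 -0.2575  0.1456] [ 0.5632 -0.2658  0.1378] [ 0.5755 -0.1768  0.1928]
sred [349 137  16  13 143] [ 0.6013 -0.1791  0.2124] [ 0.5947 -0.2006  0.2006] [ 0.615  -0.1665  0.2195]
tblue [416 188   3   6  16] [ 0.5731 -0.2652  0.1945] [ 0.5677 -0.2675  0.1881] [ 0.5794 -0.2628  0.1982]
tblue [398 193  12   5  38] [ 0.5719 -0.2459  0.1412] [ 0.5683 -0.2586  0.1372] [ 0.5773 -0.2318  0.1458]
wblue [256 310  12  58 522] [ 0.5701 -0.218   0.1433] [ 0.5662 -0.2602  0.1391] [ 0.5758 -0.1764  0.1471]
wred [286 340  29  28 682] [ 0.6065 -0.1712  0.2128] [ 0.5955 -0.1855  0.198 ] [ 0.6188 -0.1694  0.2197]
```

Request:
{"op": "send_rows", "data": {
  "steps": [
    [[-0.032,-0.2,0,0,0,0,1],[-0.032,-0.4,0,0,0,0,1],[-0.032,-0.6,0,0,0,0,1],[-0.032,-0.632,0,0,0,0,1],[-0.032,-0.632,0,0,0,0,1],[-0.032,-0.632,0,0,0,0,1],[-0.032,-0.632,-0.15,0,0,0,1],[-0.032,-0.632,-0.3,0,0,0,1],[-0.032,-0.632,-0.357,0,0,0,1],[-0.032,-0.632,-0.357,0,0,0,1],[-0.032,-0.632,-0.357,0,0,0,1]]
  ]
}}

```text
time_s: 15.45
tcp_pos: [0.5736, -0.2354, 0.1834]
tool_rot: [0.694, 0.72, 0.001, 0.002]
contact_force: [1.2, 0.9, 1.4]
width: 0.002
finger_force: 0.0
```

Run:
```python
from h import *
s=get_state();print(s["contact_force"],s["tcp_pos"],s["width"])
i2,d2=cams.snapshot("scene"); im,_=cams.snapshot("wrist")
cv2.imwrite("pics/f1.png",np.hstack([cv2.resize(i2[100:220,280:410],(433,400)),cv2.resize(im[160:420,150:410],(360,400))]))
```

```text
[1.20691934 0.93739935 1.44363726] [ 0.57357306 -0.23536756  0.18344349] 0.002047218813415338
```

View pics/f1.png

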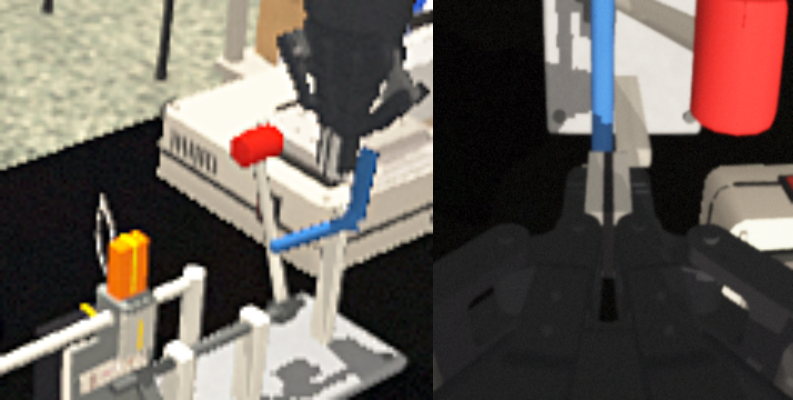

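Request:
{"op": "send_rows", "data": {
  "steps": [
    [[0,-0.04,0.005,0,0,0,1],[0,-0.065,0.007,0,0,0,1],[0,-0.09,0.007,0,0,0,1],[0,-0.112,0,0,0,0,1],[0,-0.135,-0.01,0,0,0,1],[0,-0.155,-0.024,0,0,0,1],[0,-0.173,-0.04,0,0,0,1],[0,-0.188,-0.06,0,0,0,1],[0,-0.2,-0.08,0,0,0,1],[0,-0.207,-0.095,0,0,0,1],[0,-0.211,-0.107,0,0,0,1],[0,-0.211,-0.107,0,0,0,1],[0,-0.211,-0.107,0,0,0,1]]
  ]
}}

```text
time_s: 17.18
tcp_pos: [0.5721, -0.2982, 0.1484]
tool_rot: [0.694, 0.72, -0.0, -0.0]
contact_force: [-1.3, -0.3, -0.3]
width: 0.001
finger_force: 0.0
```

Run:
```python
from h import *
s=get_state();print(s["contact_force"],s["tcp_pos"],s["width"])
i2,d2=cams.snapshot("scene"); c=px2w("scene",*np.meshgrid(np.arange(560),np.arange(420)),d2)
C=np.where((c[...,2:]<.25)&(c[...,1:2]>-.35)&(c[...,2:]>.13),c,np.nan)
colr(i2,C,(100,130,60),(125,255,255),"blue"); colr(i2,C,(0,150,80),(6,255,255),"red")
cv2.imwrite("pics/f2.png",cv2.resize(i2[100:220,280:410],(650,600)))
```

```text
[-1.30166    -0.2674906  -0.26423519] [ 0.57205315 -0.29815852  0.14843486] 0.0009016890085019407
blue [383 137  21  32 155] [ 0.568  -0.2541  0.1526] [ 0.5648 -0.3052  0.1367] [ 0.578  -0.2421  0.2187]
red [349 137  16  13 144] [ 0.6018 -0.1783  0.212 ] [ 0.5949 -0.1993  0.2004] [ 0.6173 -0.1671  0.2192]
```

View pics/f2.png

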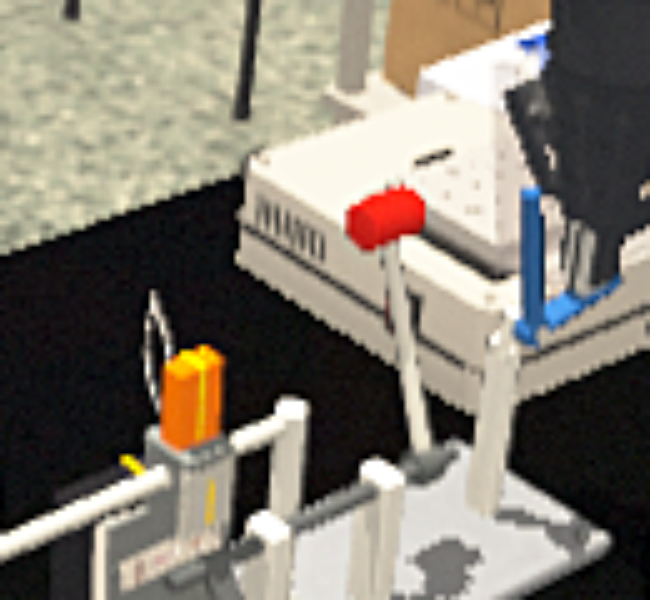

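Request:
{"op": "send_rows", "data": {
  "steps": [
    [[0,0,0.15,0,0,0,1],[0,0,0.3,0,0,0,1],[0,0,0.473,0,0,0,1],[0,0,0.473,0,0,0,0.5],[0.06,0.2,0.473,0,0,0,0],[0.12,0.374,0.473,0,0,0,0],[0.12,0.374,0.473,0,0,0,0],[0.12,0.374,0.473,0,0,0,0],[0.12,0.374,0.473,0,0,0,0]]
  ]
}}

```text
time_s: 18.35
tcp_pos: [0.6078, -0.1874, 0.2902]
tool_rot: [0.695, 0.719, -0.0, -0.0]
contact_force: [-0.3, -0.0, 0.1]
width: 1.0
finger_force: 0.0
```

Run:
```python
from h import *
s=get_state();print(s["contact_force"],s["tcp_pos"],s["width"])
im,d,p,P=wcloud(); C=np.where((p[...,2:]<.25)&(p[...,1:2]>-.35)&(p[...,2:]>.13),p,np.nan)
colr(im,C,(0,150,80),(6,255,255),"red"); colr(im,C,(100,130,60),(125,255,255),"blue");colr(im,p,(24,100,100),(34,255,255),"yellow")
```

```text
[-0.3369213  -0.01465251  0.14005495] [ 0.60779638 -0.18743546  0.29020346] 1.0000321448379343
red [ 260  192   34   51 1599] [ 0.6076 -0.1836  0.2177] [ 0.5964 -0.2011  0.2064] [ 0.6187 -0.1701  0.2204]
blue [ 221  253   29   62 1146] [ 0.5736 -0.2699  0.1484] [ 0.5664 -0.3174  0.1374] [ 0.5801 -0.2427  0.2211]
yellow [237  14  22  28 250] [ 0.5832 -0.0499  0.1891] [ 0.5759 -0.0583  0.1876] [ 0.5877 -0.0392  0.1906]
yellow [277  44  28   5  87] [ 0.6156 -0.0469  0.1087] [ 0.604  -0.0484  0.1045] [ 0.6283 -0.0449  0.1103]
```

Request:
{"op": "send_rows", "data": {
  "steps": [
    [[0,0,-0.12,0,0,0,0],[0,0,-0.24,0,0,0,0],[0,0,-0.327,0,0,0,0],[0,0,-0.327,0,0,0,0],[0,0,-0.327,0,0,0,1],[0,0,-0.327,0,0,0,1],[0,0,-0.327,0,0,0,1],[0,0,-0.327,0,0,0,1],[0,0,-0.327,0,0,0,1],[0,0,-0.327,0,0,0,1]]
  ],
  "force": 25
}}

```text
time_s: 19.65
tcp_pos: [0.6087, -0.1865, 0.1939]
tool_rot: [0.694, 0.72, 0.0, 0.001]
contact_force: [-2.3, -0.7, 5.9]
width: 0.292
finger_force: 25.6
```

Request:
{"op": "send_rows", "data": {
  "steps": [
    [[-0.02,-0.001,0.007,0,0,0,1],[-0.041,-0.0015,0.013,0,0,0,1],[-0.084,-0.003,0.021,0,0,0,1],[-0.127,-0.005,0.026,0,0,0,1],[-0.17,-0.006,0.026,0,0,0,1],[-0.213,-0.008,0.021,0,0,0,1],[-0.235,-0.009,0.018,0,0,0,1],[-0.256,-0.009,0.013,0,0,0,1],[-0.28,-0.01,0.006,0,0,0,1],[-0.297,-0.011,0,0,0,0,1],[-0.297,-0.011,0,0,0,0,1],[-0.297,-0.011,0,0,0,0,1]]
  ]
}}

```text
time_s: 21.15
tcp_pos: [0.5214, -0.1898, 0.1949]
tool_rot: [0.694, 0.72, 0.002, 0.003]
contact_force: [6.8, 2.0, 7.1]
width: 0.291
finger_force: 26.1
```

```bash
cat > e.py <<'E'
from h import *
s=get_state();print(s["time_s"],s["contact_force"],s["tcp_pos"],s["width"],s["finger_force"])
i2,d2=cams.snapshot("scene"); c=px2w("scene",*np.meshgrid(np.arange(560),np.arange(420)),d2)
C=np.where((c[...,2:]<.25)&(c[...,1:2]>-.35)&(c[...,2:]>.13),c,np.nan)
colr(i2,C,(100,130,60),(125,255,255),"blue"); colr(i2,C,(0,150,80),(6,255,255),"red"); colr(i2,C,(8,150,120),(17,255,255),"orange")
cv2.imwrite("pics/e%d.png"%(s["time_s"]*10),cv2.resize(i2[110:240,270:410],(640,594)))
im,d,p,P=wcloud(); C=np.where((p[...,2:]<.25)&(p[...,1:2]>-.35)&(p[...,2:]>.13),p,np.nan)
colr(im,C,(0,150,80),(6,255,255),"wred"); colr(im,p,(24,100,100),(34,255,255),"wyellow"); colr(im,C,(8,150,120),(17,255,255),"worange")
E
python3 e.py; ls -t pics | head -1
```

```text
21.15 [6.80579966 2.02867179 7.05313804] [ 0.52140293 -0.18977894  0.1949397 ] 0.2912564608036397 26.066371500492096
blue [390 154  14  12  55] [ 0.5697 -0.3003  0.1459] [ 0.4972 -0.3178  0.1397] [ 0.5803 -0.1953  0.2029]
red [375 152  11  13 102] [ 0.5192 -0.1733  0.2131] [ 0.5081 -0.1938  0.2006] [ 0.5339 -0.1698  0.2197]
orange [312 170  14  20 147] [ 0.5736 -0.0386  0.1676] [ 0.5699 -0.057   0.1481] [ 0.5842 -0.0322  0.1861]
wred [ 248  245   58   86 4337] [ 0.5207 -0.1831  0.218 ] [ 0.5094 -0.2038  0.2025] [ 0.5323 -0.1729  0.221 ]
wyellow [398   0  21  18 333] [ 0.5785 -0.0553  0.189 ] [ 0.5736 -0.0595  0.1876] [ 0.5833 -0.051   0.1903]
wyellow [410  32  19   7  73] [ 0.622  -0.0468  0.1084] [ 0.614  -0.0485  0.1059] [ 0.6287 -0.0445  0.1098]
wyellow [297  45  20   4  44] [ 0.5465 -0.0491  0.013 ] [ 0.5371 -0.0502  0.0116] [ 0.5555 -0.048   0.0141]
worange [374   0   9  10  54] [ 0.5727 -0.0447  0.1565] [ 0.5718 -0.0473  0.1496] [ 0.5733 -0.0411  0.1669]
worange [374   0  47  36 906] [ 0.5736 -0.0606  0.1735] [ 0.5716 -0.0618  0.1498] [ 0.5842 -0.0506  0.1886]
e211.png
```

Request:
{"op": "send_rows", "data": {
  "steps": [
    [[-0.007,0,-0.003,0,0,0,1],[-0.007,0,-0.003,0,0,0,1],[-0.007,0,-0.003,0,0,0,1],[-0.007,0,-0.003,0,0,0,1]]
  ]
}}

```text
time_s: 21.75
tcp_pos: [0.5199, -0.1898, 0.1945]
tool_rot: [0.694, 0.72, 0.002, 0.003]
contact_force: [7.1, 1.7, 7.6]
width: 0.291
finger_force: 26.1
```

```bash
python3 e.py | head -5; ls -t pics | head -1; cp pics/e216.png pics/fin.png 2>/dev/null || cp pics/$(ls -t pics|head -1) pics/fin.png
```

```text
21.75 [7.08709337 1.65014329 7.60799825] [ 0.51986226 -0.18983944  0.19445816] 0.29061817797475276 26.072383224964142
blue [384 142   3   9  20] [ 0.5687 -0.2451  0.1969] [ 0.5508 -0.2476  0.186 ] [ 0.5731 -0.2225  0.2203]
blue [392 154  12  11  49] [ 0.5694 -0.3019  0.1458] [ 0.4949 -0.3156  0.1405] [ 0.5791 -0.1957  0.2033]
red [375 152  11  13 102] [ 0.517  -0.1732  0.2131] [ 0.5075 -0.1909  0.2011] [ 0.5304 -0.1694  0.2203]
orange [312 172  13  18 147] [ 0.5748 -0.0387  0.1666] [ 0.5717 -0.0576  0.1484] [ 0.586  -0.0324  0.187 ]
e217.png
```

View pics/fin.png

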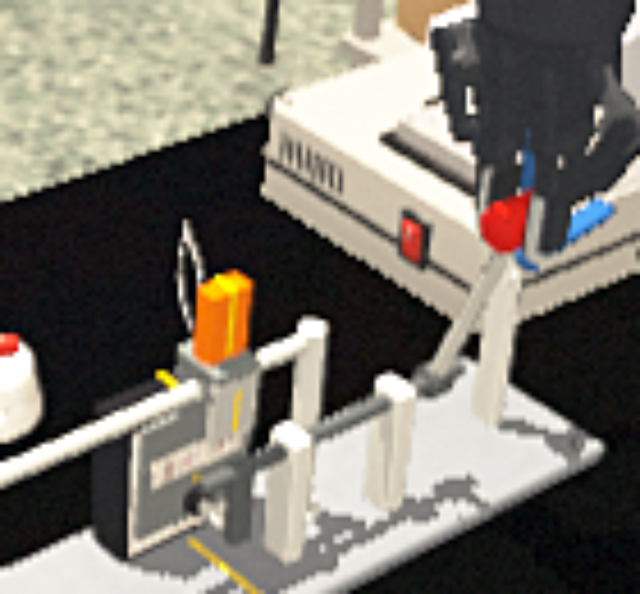

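```bash
python3 -c "
from rig import close_job; print(close_job())"
```

```text
the job is handed in; nothing more can be done
None
```

I handed the job in at about 22 s of the 58 s limit; no verdict came back. In the last images the carrier hangs at the mark clamped against the panel, the catch is open, and the arm holds the lever at its stop.

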